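# Lever open the tight gauge case with a pry blade

## Robot

A 6-joint arm with a two-finger parallel gripper is mounted at the origin on a cart in front of the work surface, level with it; the furniture and walls round the work are solid. World frame = base frame: x ahead of the robot, y to its left, z up, the work surface at z = 0. Lengths are in m, angles in rad, forces in N, time in s.
With the tool pointing down it reaches from about 0.25 to 0.725 m from the base axis. Payload 9.7 kg.
Tool frame: the origin (TCP) lies at the very end of the fingers, on their centre line; the grasp point (between the pads) lies behind it (env.hold_point_z is the z of the grasp point in the tool frame, in m); z points along the fingers, y is the line along which they close (so a half turn about z gives the same grasp; the last joint's range is limited). The gripper opens to 85 mm and grips with 20 to 120 N. Pads are 22 mm wide; open, the fingers measure 114 mm over their backs; the gripper's body (76 mm by 85 mm) begins 54 mm behind the grasp point. The pads swing forward as they close: fully open they stand 13 mm farther back than shut.
Start: joints at [-1.194, 0.087, 0.176, 1.66, 0, 1.571], TCP at [0.202, -0.511, 0.231] pointing down, gripper open.
Joint ranges: [-3.13, 3.13], [-0.85, 1.81], [-1.15, 1.24], [-2.2, 2.28], [-1.44, 1.52], [-3.14, 3.14]. Speed limits (rad/s): [2.22, 2.22, 2.57, 3.14, 3.14, 3.14].

## Interface

Orientations are given as a unit quaternion [w, x, y, z].
In Python, from cell import env gives the robot as it stands.
- The arm moves only by the tool inch_along, called after ">>>" by a JSON object that holds its "api" and its "payload". Schema: {"type":"object","properties":{"ticks":{"type":"array","items":{"type":"array","items":{"type":"number"},"minItems":7,"maxItems":7},"minItems":1,"maxItems":20},"squeeze":{"type":"number"},"only":{"type":"string"},"quiet":{"type":"boolean"},"lines":{"type":"string"}},"required":["ticks"],"additionalProperties":false}. ticks is a list of rows, 1 to 20 of them, each of 7 numbers: dx, dy, dz in shares of the most that a row can go, 1 being 50 mm, then a rotation vector rx, ry, rz in units of 0.25 rad, then the opening from 0.0 (shut) to 1.0 (fully open); each row shifts and turns the commanded pose from where the row before left it, along the tool's axes as they then stand; what a row does not reach is not made up. A row lasts 1/10 s, in which the tool goes at most 0.05 m and 0.15 rad, less where a joint would pass 70% of its speed; a pose out of reach is approached as far as the arm can. The fingers move at their own pace and stop on an object; squeeze is the grip in N (left out, the last holds). Time passes only in rows, so rows that do not move let the fingers close. The tool returns the time, the measured TCP pose, the force, the opening and the grip force at its end. only (a regular expression) keeps the lines of the reply that match it, lines (a string "A,B") keeps lines A to B, and quiet returns only ok. Input that does not fit is refused with a message, and nothing moves.
- env.get_state(): the state, without advancing time (a new reading comes with each control period).
- env.read_camera(name): name is "scene" or "top"; returns a dict with "color" (420x560x3 uint8, red, green, blue), "camera_matrix" (3x3 intrinsics, pixels), "camera_from_world" (4x4, takes a point from world to camera coordinates). Camera axes: x right, y down, z forward; pixel columns grow to the right and rows downward; lengths in m; the calibration is good to about 2 mm. A picture is of the moment at which its call begins. There is no depth.
- env.sign_off(): hands the job in; it is judged then, once.
The state is a dict: "time": time; "joint_pos": joint angles; "joint_vel": joint speeds; "tau": joint torques, N m; "tool_pos": TCP position; "tcp_rot": TCP orientation; "contact_force": force on the tool from outside, world axes, zero at the start; "wrist_torque": the same for the moment, N m; "finger_gap": opening from 0.0 (shut) to 1.0 (fully open); "gripper_force": force on a finger pad.
Only numpy, scipy, OpenCV 4.12 (cv2) and the standard library are available. Lean on these libraries where they do the work, as an engineer would, in place of code of your own. Each camera call takes 0.05 s, during which the arm holds its last target. There are 200 camera calls.

## Task

Open the blue gauge case: push the steel blade of the orange pry tool into the slot under the front edge of the lid, lever the lid up with the blade and swing it back past upright so that it stays open; only the tool may touch the lid, not the gripper. Then lay the tool flat on the green-edged mat, wholly within its edges, and let go. Leave the cap, the marker and the tape roll where they are.

Things in the scene. Friction and masses are not known exactly. Their poses are not given: they have to be found in the camera images.
- case: blue steel case, closed, heavy, does not move; sizes in mm: 120 deep (x), 170 wide (y), 72 high with the lid. Origin: centre of its underside on the bench; z up; -x is the front (slot side, towards the robot), +x the hinge side. Walls 4 thick; a black bed with gauges fills the inside up to 43 above the bench at most (the space above it is free).
- case_lid: lid of the case (mm), plate 120 x 170 x 6, flush with the walls. Origin on the hinge line, at (60, 0, 66) in the case frame. Closed, its axes are the case's and it runs from the hinge to x = -120, underside at its z = 0. Opens by turning about its +y, front edge rising, to 1.95 rad at most. Stiff hinge (friction 0.25 N m): the lid (200 g) stays at any angle; 3 to 4 N lift its front edge.
- case_slot (a point): middle of the slot's mouth on the front face of the case, at (-60, 0, 61) in the case frame (mm). The slot is a gap in the front wall, 34 wide (along y) and 10 high, from 56 to 66 above the bench, open at the top to the lid's underside; the wall is 4 thick there and the inside is free behind it.
- lid_front (a point): middle of the front lower edge of the lid, 120 mm from the hinge line; moves with the lid
- pry_blade: loose pry tool, about 120 g, 175 mm long in all: orange handle 100 long (x) x 20 wide (y) x 24 high (z), and a flat steel blade 18 wide x 3 thick that sticks out 75 from the handle's +x end, its mid-plane 12 above the handle's underside. Origin: centre of the handle's underside (on the bench at the start); +x towards the blade tip. It balances near x = +13.
- blade_tip (a point): end of the blade, at (125, 0, 12) in the tool's frame (mm); the last 4 mm are 2 thick
- blade_butt (a point): free end of the handle, at (-50, 0, 12) mm in the tool's frame
- tool_mat: flat mat, black with a green border, 260 mm long (x) x 120 wide (y) x 4 thick, fixed to the bench. Origin: centre of its underside, z up.
- cap: black knurled cap 46 mm across, 28 high, loose bystander; origin at its underside
- marker: white and red marker pen 152 mm long, 21 x 18 thick, lying, loose bystander; long axis is its y; origin at the centre of its underside
- tape_green: green tape roll 60 mm across, 24 high, lying flat, loose bystander; origin at the centre of its underside

How it is judged:
By the outcome, as a careful person would: the job done as asked, in the order asked, and still so for the second after the job is handed in, with the robot touching nothing.
It also fails if it takes over 54 s, if anything falls off the work surface, if the arm or the gripper's body presses on something with over 40 N, if the wrist force passes 120 N, or if a joint passes its speed limit or range.

## Working session

There is one attempt and no reset: what is moved stays moved. The work goes in short steps, Python scripts to look and compute and a tool call to move; the robot and the scene stay as the last step left them, time stands still between calls to the robot, and variables do not carry over. Pictures are saved under pics/ and viewed, at most 10 in all, crops included, and the job is handed in when it is done.

```bash
ls; mkdir -p pics
```

Run:
```python
from cell import env
import cv2,numpy as np
s=env.get_state();print({k:np.round(v,3).tolist() for k,v in s.items()},env.hold_point_z)
for n in("scene","top"):
    r=env.read_camera(n);cv2.imwrite(f"pics/{n}0.png",r["color"][:,:,::-1]);print(n,r["camera_matrix"].round(2).tolist(),r["camera_from_world"].round(4).tolist())
    np.savez(f"pics/{n}0.npz",**r)
```

```text
cell.py
pics
{'time': 0.0, 'joint_pos': [-1.194, 0.087, 0.175, 1.66, -0.0, 1.571], 'joint_vel': [0.0, 0.001, -0.0, 0.001, -0.001, 0.001], 'tau': [-0.002, -52.039, 46.48, 0.017, -0.0, -0.0], 'tool_pos': [0.202, -0.511, 0.231], 'tcp_rot': [-0.001, 0.982, 0.187, -0.0], 'contact_force': [0.162, 0.827, 0.309], 'wrist_torque': [-0.019, 0.067, 0.038], 'gripper_force': 0.0, 'finger_gap': 0.998} -0.0187
scene [[409.94, 0.0, 282.2], [0.0, 409.94, 216.51], [0.0, 0.0, 1.0]] [[-0.8484, -0.529, 0.0205, 0.4784], [-0.3521, 0.5349, -0.7681, 0.2503], [0.3953, -0.6589, -0.64, 0.9082], [0.0, 0.0, 0.0, 1.0]]
top [[412.69, 0.0, 282.17], [0.0, 412.69, 217.11], [0.0, 0.0, 1.0]] [[0.0159, -0.9998, 0.0117, -0.0094], [-0.9968, -0.0168, -0.0785, 0.5934], [0.0787, -0.0104, -0.9968, 1.0813], [0.0, 0.0, 0.0, 1.0]]
```

View pics/top0.png

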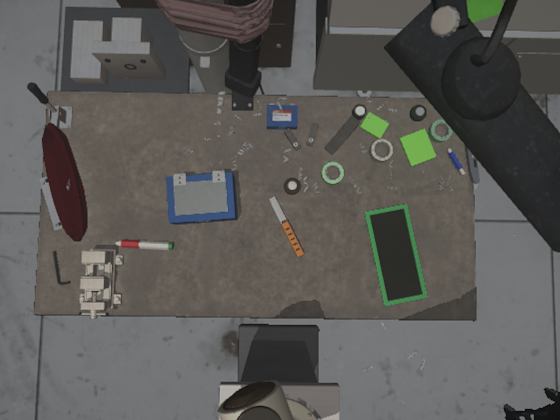

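View pics/scene0.png

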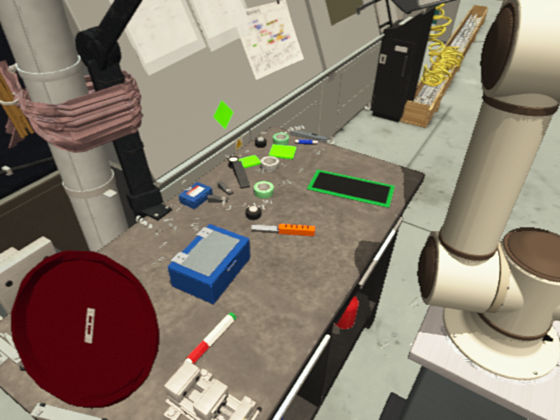

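Time: 54 s, 540 rows. Each call 20 rows. Good.

Create h.py:
```python
import cv2,numpy as np
def load(n): return dict(np.load(f"pics/{n}.npz"))
def ray(r,uv,z):
    T=r["camera_from_world"];R=T[:3,:3];c=-R.T@T[:3,3]
    uv=np.atleast_2d(uv).astype(float);d=np.c_[uv,np.ones(len(uv))]@np.linalg.inv(r["camera_matrix"]).T@R
    return c+d*((z-c[2])/d[:,2])[:,None]
def proj(r,P):
    P=np.atleast_2d(P)@r["camera_from_world"][:3,:3].T+r["camera_from_world"][:3,3];q=P@r["camera_matrix"].T
    return q[:,:2]/q[:,2:]
def mask(r,lo,hi,roi):
    h=cv2.cvtColor(r["color"],cv2.COLOR_RGB2HSV);m=cv2.inRange(h,lo,hi);k=np.zeros_like(m);x0,y0,x1,y1=roi;k[y0:y1,x0:x1]=m[y0:y1,x0:x1];return k
def big(m):
    c=cv2.findContours(m,cv2.RETR_EXTERNAL,cv2.CHAIN_APPROX_NONE)[0];return max(c,key=cv2.contourArea)[:,0]
def rect(r,c,z):  # min-area rect on plane z
    p=ray(r,c,z)[:,:2].astype(np.float32)
    (cx,cy),(w,h),a=cv2.minAreaRect(p*1000);return np.round([cx,cy,w,h,a],1)
```

Run:
```python
from h import *
r=load("top0")
c=big(mask(r,(5,150,120),(20,255,255),(255,180,320,270)));print("handle",rect(r,c,.018))
c=big(mask(r,(50,100,80),(75,255,255),(350,190,440,320)));print("mat",rect(r,c,.004))
c=big(mask(r,(100,120,60),(125,255,255),(150,160,250,230)));print("case",rect(r,c,.072),c.min(0),c.max(0))
h=cv2.cvtColor(r["color"],cv2.COLOR_RGB2HSV)
m=((h[:,:,2]>150)&(h[:,:,1]<60)).astype(np.uint8)*255
k=np.zeros_like(m);k[192:226,262:292]=m[192:226,262:292];c=big(k);print("blade",rect(r,c,.012),c.min(0),c.max(0))
im=r["color"][:,:,::-1]
a=cv2.resize(im[160:270,150:320],None,fx=4.6,fy=4.6,interpolation=cv2.INTER_CUBIC);cv2.imwrite("pics/crop.png",a)
```

```text
handle [537.  -26.9  98.1  18.   27.4]
mat [ 500.3 -308.4  258.2  118.8   11.9]
case [637.  211.  117.9 167.8   5.3] [167 173] [234 222]
blade [616.8  15.   64.7  13.4  26.3] [270 197] [284 220]
```

View pics/crop.png

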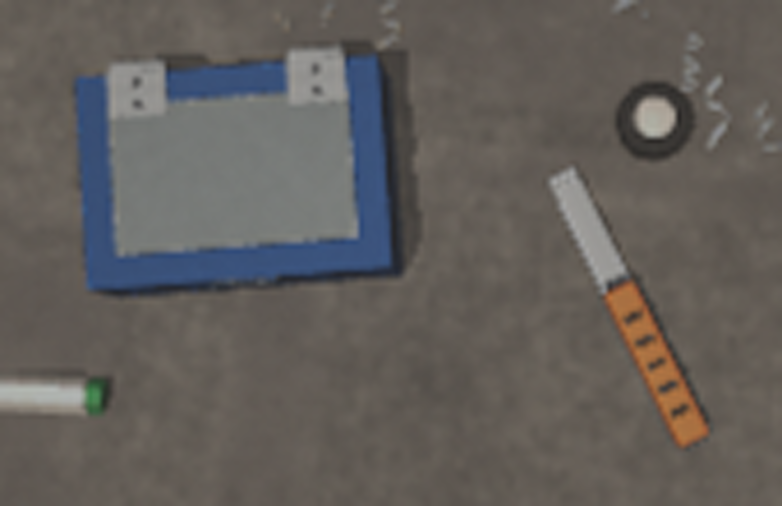

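Add to h.py:
```python
from scipy.spatial.transform import Rotation as R
def rel(pos,yaw,pitch=0):
    """displacement + rotvec in current tool axes to gripper-down pose, gripper x at yaw deg, blade tip raised by pitch deg"""
    from cell import env
    s=env.get_state();q=np.array(s["tcp_rot"]);C=R.from_quat(q[[1,2,3,0]])
    G=R.from_euler("z",yaw,degrees=True)*R.from_euler("y",-pitch,degrees=True)*R.from_euler("x",180,degrees=True)
    print("d",(C.inv().apply(np.array(pos)-s["tool_pos"])).round(4),"rot",(C.inv()*G).as_rotvec().round(4),"at",np.round(s["tool_pos"],4),"t",round(s["time"],2),"F",np.round(s["contact_force"],1),np.round(s["finger_gap"],3),round(s["gripper_force"],1))
```

```bash
python3 -c "
from h import *
rel([.5592,-.0154,.12],27.5)"
```

```text
d [ 0.5143 -0.3296  0.111 ] rot [-1.200e-03 -1.000e-04 -1.032e-01] at [ 0.2023 -0.5112  0.2306] t 0.1 F [ 0.9  0.1 -0.5] 0.998 0.0
```

Careful with the scale: shifts go in shares of 50 mm and turns go in units of 0.25 rad. That gives: 0.0343 m is 0.686, -0.022 m is -0.44, -0.103 rad is -0.412.

>>> {"api": "inch_along", "payload": {"ticks": [[0.686, -0.44, 0.148, 0, 0, 0, 1], [0.686, -0.44, 0.148, 0, 0, 0, 1], [0.686, -0.44, 0.148, 0, 0, 0, 1], [0.686, -0.44, 0.148, 0, 0, 0, 1], [0.686, -0.44, 0.148, 0, 0, 0, 1], [0.686, -0.44, 0.148, 0, 0, 0, 1], [0.686, -0.44, 0.148, 0, 0, 0, 1], [0.686, -0.44, 0.148, 0, 0, 0, 1], [0.686, -0.44, 0.148, 0, 0, 0, 1], [0.686, -0.44, 0.148, 0, 0, 0, 1], [0.686, -0.44, 0.148, 0, 0, 0, 1], [0.686, -0.44, 0.148, 0, 0, 0, 1], [0.686, -0.44, 0.148, 0, 0, 0, 1], [0.686, -0.44, 0.148, 0, 0, 0, 1], [0.686, -0.44, 0.148, 0, 0, 0, 1], [0, 0, 0, 0, 0, -0.412, 0.7], [0, 0, 0, 0, 0, 0, 0.7], [0, 0, 0, 0, 0, 0, 0.7]]}}

```text
time: 1.9
tool_pos: [0.5591, -0.0155, 0.1201]
tcp_rot: [-0.0, 0.972, 0.236, -0.0]
contact_force: [-0.4, -0.2, -0.3]
finger_gap: 0.698
gripper_force: 0.0
```

```bash
python3 -c "
from h import *
rel([.5592,-.0154,.003],27.5)"
```

```text
d [0.0002 0.     0.1171] rot [-0.0002  0.0005 -0.0028] at [ 0.5591 -0.0155  0.1201] t 1.9 F [-0.4 -0.2 -0.3] 0.698 0.0
```

To row units: 0.03 m is 0.6, 0.02 m is 0.4.

>>> {"api": "inch_along", "payload": {"ticks": [[0, 0, 0.6, 0, 0, 0, 0.7], [0, 0, 0.6, 0, 0, 0, 0.7], [0, 0, 0.6, 0, 0, 0, 0.7], [0, 0, 0.4, 0, 0, 0, 0.7], [0, 0, 0.14, 0, 0, 0, 0.7], [0, 0, 0, 0, 0, 0, 0.7], [0, 0, 0, 0, 0, 0, 0], [0, 0, 0, 0, 0, 0, 0], [0, 0, 0, 0, 0, 0, 0], [0, 0, 0, 0, 0, 0, 0], [0, 0, 0, 0, 0, 0, 0], [0, 0, 0, 0, 0, 0, 0], [0, 0, 0, 0, 0, 0, 0]], "squeeze": 110}}

```text
time: 3.2
tool_pos: [0.5603, -0.0154, 0.005]
tcp_rot: [0.0, 0.971, 0.238, 0.001]
contact_force: [-2.4, -0.7, 5.8]
finger_gap: 0.211
gripper_force: 108.5
```

```bash
python3 -c "
from h import *
rel([.5592,-.0154,.052],27.5)"
```

```text
d [-0.0009 -0.0004 -0.047 ] rot [ 0.0014 -0.002  -0.0003] at [ 0.5603 -0.0154  0.005 ] t 3.2 F [-2.4 -0.7  5.8] 0.211 108.5
```

>>> {"api": "inch_along", "payload": {"ticks": [[0, 0, -0.2, 0, 0, 0, 0], [0, 0, -0.6, 0, 0, 0, 0], [0, 0, -0.6, 0, 0, 0, 0], [0, 0, -0.5, 0, 0, 0, 0], [0, 0, 0, 0, 0, 0.52, 0], [0, 0, 0, 0, 0, 0.52, 0], [0, 0, 0, 0, 0, 0.508, 0], [0, 0, 0, 0, 0, 0, 0]]}}

```text
time: 4.0
tool_pos: [0.5595, -0.0152, 0.099]
tcp_rot: [-0.0, 0.999, 0.045, 0.0]
contact_force: [-0.1, 0.1, -0.7]
finger_gap: 0.203
gripper_force: 107.6
```

```bash
python3 -c "
from h import *
rel([.448,.1935,.10],5.3)"
```

```text
d [-0.092 -0.218 -0.001] rot [ 0.     -0.0006 -0.0016] at [ 0.5595 -0.0152  0.099 ] t 4.0 F [-0.1  0.1 -0.7] 0.203 107.6
```

To row units: -0.033 m is -0.66, -0.032 m is -0.64.

>>> {"api": "inch_along", "payload": {"ticks": [[-0.6, 0, 0, 0, 0, 0, 0], [-0.6, -0.4, 0, 0, 0, 0, 0], [-0.64, -0.66, 0, 0, 0, 0, 0], [0, -0.66, 0, 0, 0, 0, 0], [0, -0.66, 0, 0, 0, 0, 0], [0, -0.66, 0, 0, 0, 0, 0], [0, -0.66, 0, 0, 0, 0, 0], [0, -0.66, 0.2, 0, 0, 0, 0], [0, 0, 0.4, 0, 0, 0, 0], [0, 0, 0.32, 0, 0, 0, 0], [0, 0, 0, 0, 0, 0, 0], [0, 0, 0, 0, 0, 0, 0]]}}

```text
time: 5.2
tool_pos: [0.4536, 0.1118, 0.0559]
tcp_rot: [-0.032, 0.994, 0.102, -0.004]
contact_force: [0.6, -0.1, -1.3]
finger_gap: 0.202
gripper_force: 107.8
```

Run:
```python
from h import *
from cell import env
for n in("scene","top"):
    r=env.read_camera(n);np.savez(f"pics/{n}1.npz",**r)
im=[]
r=load("scene1");a=cv2.resize(r["color"][200:330,140:310,::-1],None,fx=4,fy=4,interpolation=cv2.INTER_CUBIC);cv2.imwrite("pics/s1.png",a)
r=load("top1");a=cv2.resize(r["color"][160:290,130:290,::-1],None,fx=4,fy=4,interpolation=cv2.INTER_CUBIC);cv2.imwrite("pics/t1.png",a)
rel([.448,.1935,.054],5.3)
```

```text
d [ 0.0104 -0.0809  0.008 ] rot [-0.0635  0.0033  0.1113] at [0.4543 0.1118 0.0569] t 5.3 F [ 0.2  0.2 -0.8] 0.202 107.8
```

View pics/s1.png

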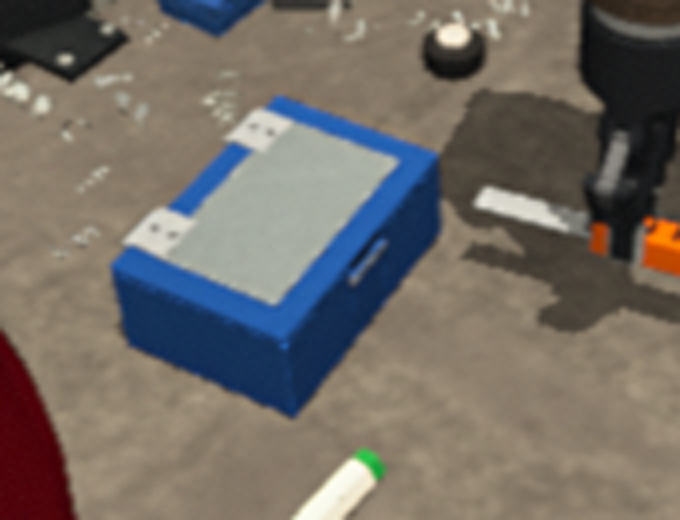

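View pics/t1.png

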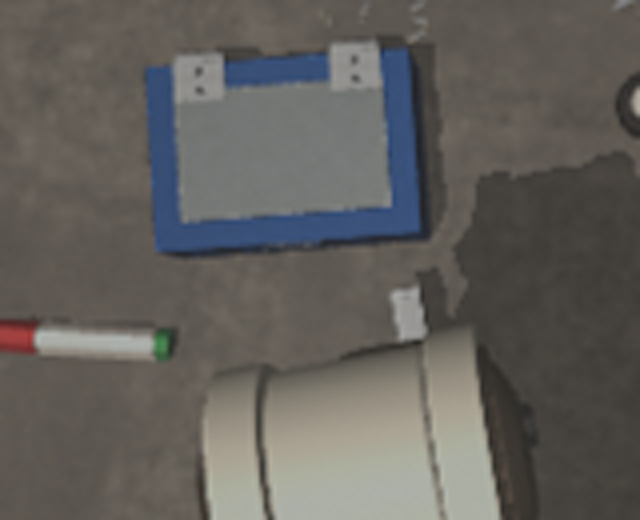

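```bash
python3 -c "
from h import *
from cell import env
print(np.round(env.get_state()['joint_pos'],3))"
```

```text
[ 0.203 -0.106 -0.354  1.323  0.064  3.14 ]
```

>>> {"api": "inch_along", "payload": {"ticks": [[0, 0, 0, 0, 0, 0, 0], [0, 0, 0, 0, 0, 0, 0]]}}

```text
time: 5.5
tool_pos: [0.4541, 0.1117, 0.0568]
tcp_rot: [-0.032, 0.994, 0.102, -0.003]
contact_force: [0.4, -0.1, -0.9]
finger_gap: 0.209
gripper_force: 107.8
```

```bash
python3 -c "
from h import *
from cell import env
print(np.round(env.get_state()['joint_pos'],3))
rel([.448,.1935,.054],5.3)"
```

```text
[ 0.202 -0.106 -0.354  1.323  0.063  3.141]
d [ 0.0105 -0.081   0.0079] rot [-0.0634  0.0031  0.111 ] at [0.4541 0.1117 0.0568] t 5.5 F [ 0.4 -0.1 -0.9] 0.209 107.8
```

To row units: 0.02 m is 0.4, -0.0634 rad is -0.2536.

>>> {"api": "inch_along", "payload": {"ticks": [[0, 0.4, 0, -0.2536, 0.012, -0.2, 0], [0, 0, 0, 0, 0, 0, 0], [0, 0, 0, 0, 0, 0, 0]]}}

```text
time: 5.8
tool_pos: [0.4578, 0.0926, 0.0551]
tcp_rot: [-0.001, 0.992, 0.126, 0.002]
contact_force: [-0.3, 0.3, -2.1]
finger_gap: 0.206
gripper_force: 107.9
```

```bash
python3 -c "
from h import *
rel([.454,.09,.005],15)"
```

```text
d [-0.0045  0.0016  0.0501] rot [-0.0016 -0.0044 -0.0097] at [0.4578 0.0926 0.0551] t 5.8 F [-0.3  0.3 -2.1] 0.206 107.9
```

>>> {"api": "inch_along", "payload": {"ticks": [[0, 0, 0.5, -0.0064, -0.0176, 0, 0], [0, 0, 0.36, 0, 0, 0, 0], [0, 0, 0.12, 0, 0, 0, 0], [0, 0, 0, 0, 0, 0, 0], [0, 0, 0, 0, 0, 0, 0.7], [0, 0, 0, 0, 0, 0, 0.7], [0, 0, 0, 0, 0, 0, 0.7], [0, 0, 0, 0, 0, 0, 0.7], [0, 0, -0.6, 0, 0, 0, 0.7], [0, 0, -0.6, 0, 0, 0, 0.7], [0, 0, 0, 0, 0, -0.6, 0.7], [0, 0, 0, 0, 0, -0.6, 0.7], [0, 0, 0, 0, 0, -0.6, 0.7], [0, 0, 0, 0, 0, -0.6, 0.7], [0, 0, 0, 0, 0, -0.6, 0.7], [0, 0, 0, 0, 0, -0.6, 0.7], [0, 0, 0, 0, 0, -0.6, 0.7], [0, 0, 0, 0, 0, -0.6, 0.7], [0, 0, 0, 0, 0, -0.6, 0.7], [0, 0, 0, 0, 0, -0.6, 0.7]]}}

```text
time: 7.8
tool_pos: [0.4579, 0.0922, 0.066]
tcp_rot: [0.001, 0.637, 0.771, -0.001]
contact_force: [-0.1, 0.9, 0.8]
finger_gap: 0.7
gripper_force: 0.0
```

>>> {"api": "inch_along", "payload": {"ticks": [[0, 0, 0, 0, 0, -0.6, 0.7], [0, 0, 0, 0, 0, -0.6, 0.7], [0, 0, 0, 0, 0, -0.6, 0.7], [0, 0, 0, 0, 0, -0.6, 0.7], [0, 0, 0, 0, 0, -0.6, 0.7], [0, 0, 0, 0, 0, -0.6, 0.7], [0, 0, 0, 0, 0, -0.6, 0.7], [0, 0, 0, 0, 0, -0.6, 0.7], [0, 0, 0, 0, 0, -0.6, 0.7], [0, 0, 0, 0, 0, -0.6, 0.7], [0, 0, 0, 0, 0, -0.56, 0.7], [0, 0, 0, 0, 0, 0, 0.7]]}}

```text
time: 9.0
tool_pos: [0.4579, 0.0922, 0.066]
tcp_rot: [-0.0, -0.127, 0.992, -0.001]
contact_force: [0.2, -0.4, -0.4]
finger_gap: 0.702
gripper_force: 0.0
```

```bash
python3 -c "
from h import *
from cell import env
rel([.4578,.0926,.005],194.5)
r=env.read_camera('top');np.savez('pics/top2.npz',**r)
c=big(mask(r,(5,150,120),(20,255,255),(150,180,320,330)));print('handle',rect(r,c,.018))
h=cv2.cvtColor(r['color'],cv2.COLOR_RGB2HSV);m=((h[:,:,2]>130)&(h[:,:,1]<60)).astype(np.uint8)*255
k=np.zeros_like(m);k[222:270,215:250]=m[222:270,215:250];c=big(k);print('blade',rect(r,c,.012),c.min(0),c.max(0))
r=env.read_camera('scene');np.savez('pics/scene2.npz',**r);m=mask(r,(5,150,120),(20,255,255),(200,150,400,350));c=big(m);print(rect(r,c,.018));cv2.imwrite('pics/s2.png',cv2.resize(r['color'][190:320,180:350,::-1],None,fx=4,fy=4))
"
```

```text
d [0.     0.0005 0.061 ] rot [-0.0016 -0.0003  0.0008] at [0.4579 0.0922 0.066 ] t 9.0 F [ 0.2 -0.4 -0.4] 0.702 0.0Traceback (most recent call last):
  File "<string>", line 6, in <module>
    c=big(mask(r,(5,150,120),(20,255,255),(150,180,320,330)));print('handle',rect(r,c,.018))
  File "h.py", line 13, in big
    c=cv2.findContours(m,cv2.RETR_EXTERNAL,cv2.CHAIN_APPROX_NONE)[0];return max(c,key=cv2.contourArea)[:,0]
                                                                            ~~~^^^^^^^^^^^^^^^^^^^^^^^
ValueError: max() iterable argument is empty
```

To row units: 0.03 m is 0.6, 0.02 m is 0.4.

>>> {"api": "inch_along", "payload": {"ticks": [[0, 0, 0.6, 0, 0, 0, 0.7], [0, 0, 0.4, 0, 0, 0, 0.7], [0, 0, 0.22, 0, 0, 0, 0.7], [0, 0, 0, 0, 0, 0, 0.7], [0, 0, 0, 0, 0, 0, 0], [0, 0, 0, 0, 0, 0, 0], [0, 0, 0, 0, 0, 0, 0], [0, 0, 0, 0, 0, 0, 0], [0, 0, 0, 0, 0, 0, 0], [0, 0, 0, 0, 0, 0, 0]], "squeeze": 115}}

```text
time: 10.05
tool_pos: [0.4588, 0.0922, 0.0064]
tcp_rot: [0.001, -0.125, 0.992, -0.001]
contact_force: [-1.8, 0.1, 6.2]
finger_gap: 0.202
gripper_force: 113.2
```

```bash
python3 -c "
from h import *
rel([.448,.1935,.054],185.3)"
```

```text
d [-0.0149  0.1007 -0.0478] rot [-0.0017  0.0019  0.159 ] at [0.4588 0.0922 0.0064] t 10.05 F [-1.8  0.1  6.2] 0.202 113.2
```

To row units: 0.0357 m is 0.714, 0.035 m is 0.7, 0.08 rad is 0.32.

>>> {"api": "inch_along", "payload": {"ticks": [[0, 0, -0.2, 0, 0, 0, 0], [0, 0, -0.4, 0, 0, 0, 0], [0, 0, -0.38, 0, 0, 0, 0], [0, 0.6, 0, 0, 0, 0, 0], [-0.1, 0.7, 0, 0, 0, 0, 0], [-0.198, 0.714, 0, 0, 0, 0, 0], [0, 0, 0, 0, 0, 0.32, 0], [0, 0, 0, 0, 0, 0.316, 0], [0, 0, 0, 0, 0, 0, 0], [0, 0, 0, 0, 0, 0, 0]]}}

```text
time: 11.05
tool_pos: [0.4473, 0.1934, 0.0542]
tcp_rot: [0.0, -0.047, 0.999, -0.001]
contact_force: [0.8, 0.4, -0.8]
finger_gap: 0.204
gripper_force: 112.9
```

Run:
```python
from h import *
from cell import env
rel([.448,.1935,.0554],185.3)
for n in("scene","top"):
    r=env.read_camera(n);np.savez(f"pics/{n}3.npz",**r)
r=load("top3");r2=load("scene3")
a=cv2.resize(r2["color"][215:320,150:290,::-1],None,fx=4,fy=4,interpolation=cv2.INTER_CUBIC)
b=cv2.resize(r["color"][160:265,160:280,::-1],None,fx=3,fy=3,interpolation=cv2.INTER_CUBIC)
b=cv2.copyMakeBorder(b,0,0,0,560-b.shape[1],0);cv2.imwrite("pics/m3.png",np.vstack([a,b])[:600*2:1][:, :][:735]);
cv2.imwrite("pics/m3.png",cv2.resize(np.vstack([a,b]),None,fx=.8,fy=.8))
y=np.radians(5.3);t=[.4480+.1*np.cos(y),.1935+.1*np.sin(y),.061]
print("tip exp",proj(r,t),proj(r2,t)," slot",proj(r,[.5773,.2055,.061]),proj(r2,[.5773,.2055,.061]))
```

```text
d [-0.0007  0.0001 -0.0012] rot [-0.0017  0.0003  0.0025] at [0.4473 0.1934 0.0542] t 11.05 F [ 0.8  0.4 -0.8] 0.204 112.9
tip exp [[203.39331067 232.44090511]] [[242.52602572 267.78684895]]  slot [[202.67653537 220.89358092]] [[231.56476307 263.42709825]]
```

View pics/m3.png

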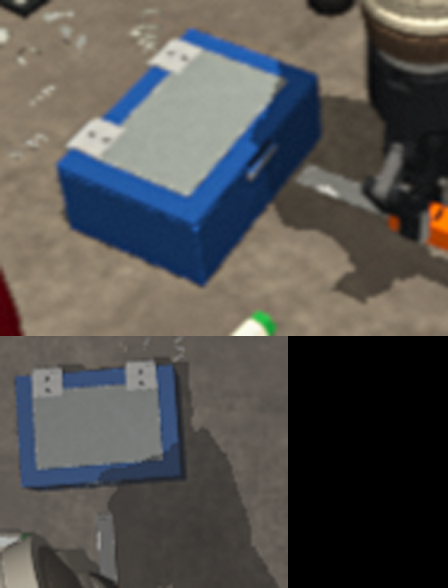

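To row units: -0.0012 m is -0.024, -0.012 m is -0.24.

>>> {"api": "inch_along", "payload": {"ticks": [[-0.24, 0.04, -0.024, 0, 0, 0, 0], [-0.2, 0, 0, 0, 0, 0, 0], [-0.12, 0, 0, 0, 0, 0, 0], [-0.12, 0, 0, 0, 0, 0, 0], [-0.12, 0, 0, 0, 0, 0, 0], [0, 0, 0, 0, 0, 0, 0]]}}

```text
time: 11.75
tool_pos: [0.4875, 0.1991, 0.0547]
tcp_rot: [-0.0, -0.046, 0.999, -0.001]
contact_force: [-0.6, 0.5, -2.0]
finger_gap: 0.205
gripper_force: 112.8
```

```bash
python3 -c "
from h import *
rel([.5773,.2055,.0554],185.3)"
```

```text
d [-0.09   -0.0019 -0.0007] rot [-0.0018 -0.0004  0.0002] at [0.4875 0.1991 0.0547] t 11.75 F [-0.6  0.5 -2. ] 0.205 112.8
```

>>> {"api": "inch_along", "payload": {"ticks": [[-0.12, 0, 0, 0, 0, 0, 0], [-0.12, 0, 0, 0, 0, 0, 0], [-0.06, 0, 0, 0, 0, 0, 0], [0, 0, 0, 0, 0, 0, 0]]}}

```text
time: 12.15
tool_pos: [0.5022, 0.2005, 0.0549]
tcp_rot: [-0.0, -0.046, 0.999, -0.001]
contact_force: [-0.9, -0.3, -1.0]
finger_gap: 0.202
gripper_force: 112.8
```

Run:
```python
from h import *
from cell import env
rel([.5773,.2055,.0554],185.3)
r2=env.read_camera("scene");np.savez("pics/scene4.npz",**r2)
cv2.imwrite("pics/m4.png",cv2.resize(r2["color"][210:310,150:290,::-1],None,fx=5,fy=5,interpolation=cv2.INTER_CUBIC))
```

```text
d [-0.0753 -0.002  -0.0005] rot [-0.0018 -0.0001  0.0003] at [0.5022 0.2005 0.0549] t 12.15 F [-0.9 -0.3 -1. ] 0.202 112.8
```

View pics/m4.png

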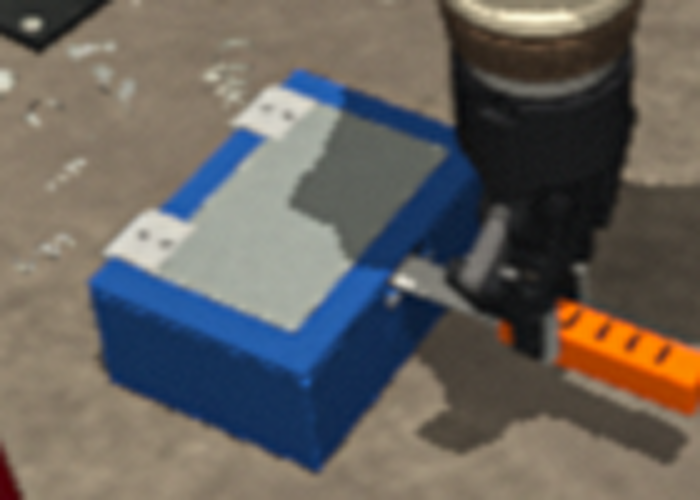

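To row units: -0.0085 m is -0.17, -0.008 m is -0.16.

>>> {"api": "inch_along", "payload": {"ticks": [[0, 0, -0.08, 0, 0, 0, 0], [0, 0, -0.08, 0, 0, 0, 0], [-0.01, 0, -0.14, 0, 0, 0, 0], [-0.02, 0, -0.14, 0, 0, 0, 0], [-0.04, 0, -0.17, 0, 0, 0, 0], [-0.05, 0, -0.16, 0, 0, 0, 0], [0, 0, 0, 0, 0, 0, 0]]}}

```text
time: 12.9
tool_pos: [0.5086, 0.2014, 0.095]
tcp_rot: [0.001, -0.046, 0.999, -0.001]
contact_force: [-0.9, 0.0, -2.4]
finger_gap: 0.207
gripper_force: 112.8
```

Run:
```python
from h import *
from cell import env
rel([.5022,.2005,.0549],185.3)
r2=env.read_camera("scene");np.savez("pics/scene5.npz",**r2)
cv2.imwrite("pics/m5.png",cv2.resize(r2["color"][190:310,150:290,::-1],None,fx=4.5,fy=4.5,interpolation=cv2.INTER_CUBIC))
```

```text
d [ 0.0066 -0.0003  0.0401] rot [-0.0012  0.0018  0.0003] at [0.5086 0.2014 0.095 ] t 12.9 F [-0.9  0.  -2.4] 0.207 112.8
```

View pics/m5.png

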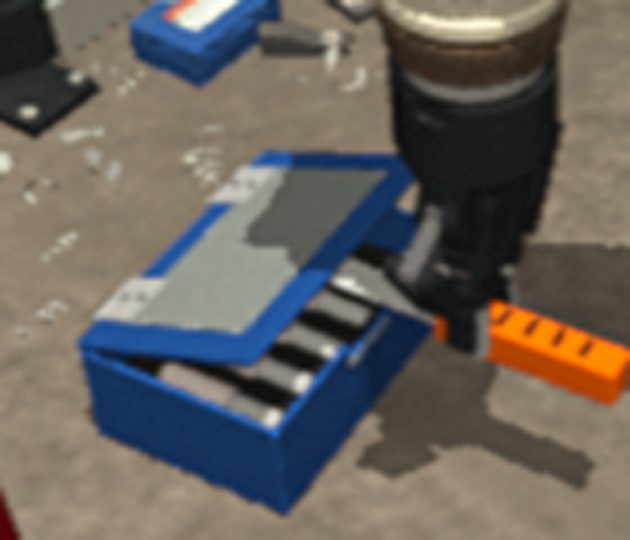

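To row units: -0.008 m is -0.16, -0.007 m is -0.14.

>>> {"api": "inch_along", "payload": {"ticks": [[-0.06, 0, -0.16, 0, 0, 0, 0], [-0.08, 0, -0.16, 0, 0, 0, 0], [-0.1, 0, -0.14, 0, 0, 0, 0], [-0.1, 0, -0.14, 0, 0, 0, 0], [-0.12, 0, -0.12, 0, 0, 0, 0], [-0.12, 0, -0.12, 0, 0, 0, 0], [-0.14, 0, -0.1, 0, 0, 0, 0], [-0.14, 0, -0.1, 0, 0, 0, 0], [-0.16, 0, -0.08, 0, 0, 0, 0], [-0.16, 0, -0.06, 0, 0, 0, 0], [0, 0, 0, 0, 0, 0, 0]]}}

```text
time: 14.05
tool_pos: [0.5681, 0.2069, 0.1528]
tcp_rot: [0.001, -0.046, 0.999, -0.001]
contact_force: [0.1, 1.5, -1.2]
finger_gap: 0.201
gripper_force: 114.5
```

Run:
```python
from h import *
from cell import env
rel([.5022,.2005,.0549],185.3)
r2=env.read_camera("scene");np.savez("pics/scene6.npz",**r2)
cv2.imwrite("pics/m6.png",cv2.resize(r2["color"][160:310,150:290,::-1],None,fx=3.8,fy=3.8,interpolation=cv2.INTER_CUBIC))
```

```text
d [ 0.0663 -0.0001  0.0978] rot [-0.0015  0.0015  0.0002] at [0.5681 0.2069 0.1528] t 14.05 F [ 0.1  1.5 -1.2] 0.201 114.5
```

View pics/m6.png

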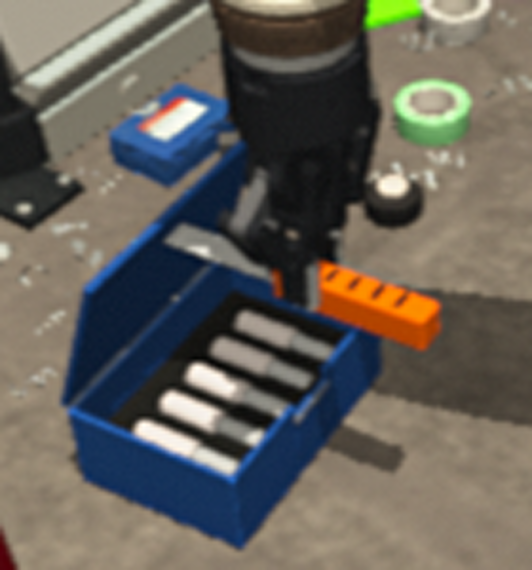

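To row units: -0.008 m is -0.16, -0.004 m is -0.08.

>>> {"api": "inch_along", "payload": {"ticks": [[-0.16, 0, -0.02, 0, 0, 0, 0], [-0.16, 0, -0.02, 0, 0, 0, 0], [-0.16, 0, 0, 0, 0, 0, 0], [-0.16, 0, 0, 0, 0, 0, 0], [-0.16, 0, 0.02, 0, 0, 0, 0], [-0.16, 0, 0.02, 0, 0, 0, 0], [-0.16, 0, 0.02, 0, 0, 0, 0], [-0.08, 0, 0.02, 0, 0, 0, 0], [0, 0, 0, 0, 0, 0, 0], [0, 0, 0, 0, 0, 0, 0]]}}

```text
time: 15.1
tool_pos: [0.6264, 0.2122, 0.1502]
tcp_rot: [0.0, -0.046, 0.999, -0.001]
contact_force: [-0.1, 0.1, -0.5]
finger_gap: 0.201
gripper_force: 115.1
```

Run:
```python
from h import *
from cell import env
rel([.5022,.2005,.0549],185.3)
r2=env.read_camera("scene");np.savez("pics/scene7.npz",**r2)
cv2.imwrite("pics/m7.png",cv2.resize(r2["color"][160:310,150:290,::-1],None,fx=3.8,fy=3.8,interpolation=cv2.INTER_CUBIC))
```

```text
d [0.1248 0.     0.0953] rot [-0.0019 -0.0001  0.0003] at [0.6264 0.2122 0.1502] t 15.1 F [-0.1  0.1 -0.5] 0.201 115.1
```

View pics/m7.png

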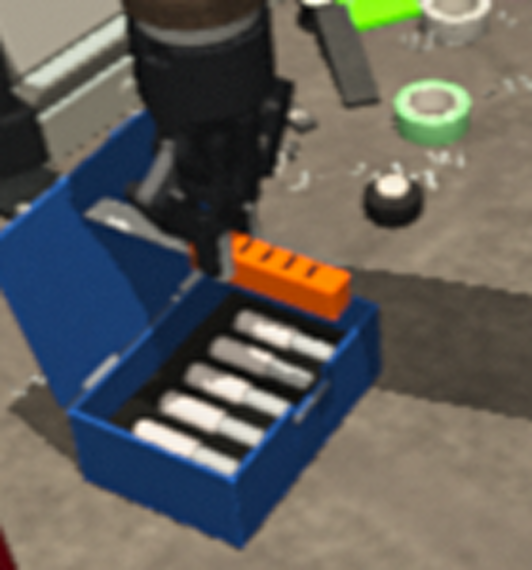

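>>> {"api": "inch_along", "payload": {"ticks": [[0.2, 0, 0, 0, 0, 0, 0], [0.6, 0, 0, 0, 0, 0, 0], [0.8, 0, 0, 0, 0, 0, 0], [0.8, 0, 0, 0, 0, 0, 0], [0.8, 0, 0, 0, 0, 0, 0], [0.2, 0, 0, 0, 0, 0, 0], [0, -0.6, 0, 0, 0, 0, 0], [0, -0.7, 0, 0, 0, 0, 0], [0, -0.7, 0, 0, 0, 0, 0], [0, -0.7, 0, 0, 0, 0, 0], [0, -0.7, 0, 0, 0, 0, 0], [0, -0.7, 0, 0, 0, 0, 0], [0, -0.7, 0, 0, 0, 0, 0], [0, -0.7, 0, 0, 0, 0, 0], [0, -0.7, 0, 0, 0, 0, 0], [0, -0.7, 0, 0, 0, 0, 0], [0, -0.7, 0, 0, 0, 0, 0], [0, -0.7, 0, 0, 0, 0, 0], [0, -0.7, 0, 0, 0, 0, 0]]}}

```text
time: 17.05
tool_pos: [0.4989, -0.2534, 0.1514]
tcp_rot: [0.0, -0.046, 0.999, -0.001]
contact_force: [0.6, -0.4, -1.6]
finger_gap: 0.203
gripper_force: 115.1
```

```bash
python3 -c "
from h import *
rel([.4905,-.3105,.05],191.9)"
```

```text
d [ 0.0138 -0.0559  0.1016] rot [-0.0025  0.0005 -0.115 ] at [ 0.4989 -0.2534  0.1514] t 17.05 F [ 0.6 -0.4 -1.6] 0.203 115.1
```

To row units: 0.03 m is 0.6, -0.028 m is -0.56, -0.058 rad is -0.232.

>>> {"api": "inch_along", "payload": {"ticks": [[0.14, -0.56, 0.4, 0, 0, 0, 0], [0.14, -0.56, 0.6, 0, 0, 0, 0], [0, 0, 0.6, 0, 0, -0.232, 0], [0, 0, 0.4, -0.008, 0, -0.228, 0], [0, 0, 0, 0, 0, 0, 0], [0, 0, 0, 0, 0, 0, 0]]}}

```text
time: 17.65
tool_pos: [0.4902, -0.3089, 0.0519]
tcp_rot: [-0.0, -0.103, 0.995, -0.0]
contact_force: [-0.8, -0.5, -1.0]
finger_gap: 0.204
gripper_force: 115.1
```

Run:
```python
from h import *
from cell import env
rel([.4905,-.3105,.0105],191.9)
a=env.read_camera("scene")["color"];b=env.read_camera("top")["color"]
f=lambda i,s:cv2.resize(i[:,:,::-1],s,interpolation=cv2.INTER_CUBIC)
cv2.imwrite("pics/m8.png",np.hstack([f(a[100:250,260:410],(400,400)),f(b[180:320,330:470],(400,400))]))
```

```text
d [ 0.     -0.0016  0.0414] rot [-0.0001 -0.0001 -0.0014] at [ 0.4902 -0.3089  0.0519] t 17.65 F [-0.8 -0.5 -1. ] 0.204 115.1
```

View pics/m8.png

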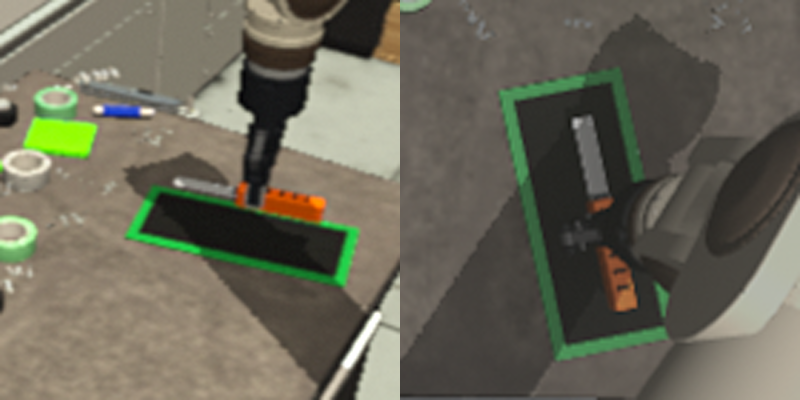

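I have now viewed 11 pictures, one over the limit of 10, so from here I'll check by numbers only.

>>> {"api": "inch_along", "payload": {"ticks": [[0, -0.02, 0.4, 0, 0, 0, 0], [0, 0, 0.24, 0, 0, 0, 0], [0, 0, 0.12, 0, 0, 0, 0], [0, 0, 0.04, 0, 0, 0, 0], [0, 0, 0.02, 0, 0, 0, 0], [0, 0, 0, 0, 0, 0, 0]]}}

```text
time: 18.35
tool_pos: [0.4904, -0.3099, 0.0108]
tcp_rot: [0.0, -0.104, 0.995, -0.0]
contact_force: [-0.4, -0.2, -1.7]
finger_gap: 0.202
gripper_force: 115.1
```

```bash
python3 -c "
from h import *
rel([.4905,-.3105,.0105],191.9)"
```

```text
d [ 0.0001 -0.0006  0.0003] rot [-0.0002  0.0002  0.0002] at [ 0.4904 -0.3099  0.0108] t 18.35 F [-0.4 -0.2 -1.7] 0.202 115.1
```

To row units: 0.05 m is 1, -0.04 m is -0.8.

>>> {"api": "inch_along", "payload": {"ticks": [[0, 0, 0.016, 0, 0, 0, 0], [0, 0, 0, 0, 0, 0, 0], [0, 0, 0, 0, 0, 0, 0.7], [0, 0, 0, 0, 0, 0, 0.7], [0, 0, 0, 0, 0, 0, 0.7], [0, 0, 0, 0, 0, 0, 0.7], [0, 0, 0, 0, 0, 0, 0.7], [0, 0, -0.4, 0, 0, 0, 0.7], [0, 0, -0.6, 0, 0, 0, 0.7], [0, 0, -0.8, 0, 0, 0, 0.7], [0, 0, -0.8, 0, 0, 0, 0.7], [1, -0.8, -0.4, 0, 0, 0, 0.7], [1, -0.8, 0, 0, 0, 0, 0.7], [1, -0.8, 0, 0, 0, 0, 0.7], [1, -0.6, 0, 0, 0, 0, 0.7], [0.4, 0, 0, 0, 0, 0, 0.7], [0, 0, 0, 0, 0, 0, 0.7], [0, 0, 0, 0, 0, 0, 0.7]]}}

```text
time: 20.15
tool_pos: [0.3402, -0.4621, 0.1545]
tcp_rot: [0.0, -0.103, 0.995, 0.0]
contact_force: [-0.6, 0.7, -0.2]
finger_gap: 0.698
gripper_force: 0.0
```

Run:
```python
from h import *
from cell import env
rel([.4905,-.3105,.0105],191.9)
r=env.read_camera("top");s=env.read_camera("scene")
cm=big(mask(r,(50,100,60),(75,255,255),(350,190,440,320)));print("mat",rect(r,cm,.004))
c=big(mask(r,(5,150,100),(20,255,255),(350,190,440,320)));print("handle",rect(r,c,.022))
a=np.radians(11.9);p=ray(r,c,.022)[:,:2]*1000-[500.3,-308.4];q=p@np.array([[np.cos(a),-np.sin(a)],[np.sin(a),np.cos(a)]]);print("handle in mat frame",q.min(0),q.max(0))
# tip predicted / blade by brightness
h=cv2.cvtColor(r["color"],cv2.COLOR_RGB2HSV);m=((h[:,:,2]>110)&(h[:,:,1]<60)).astype(np.uint8)*255
k=np.zeros_like(m);cv2.fillPoly(k,[cv2.convexHull(cm)],255);k=cv2.erode(k,np.ones((11,11)));b=big(m&k);print("blade",rect(r,b,.016))
p=ray(r,b,.016)[:,:2]*1000-[500.3,-308.4];q=p@np.array([[np.cos(a),-np.sin(a)],[np.sin(a),np.cos(a)]]);print(q.min(0),q.max(0))
# lid: expected corners for 105deg vs blue
S0=load("scene0");S7=load("scene7")
for n,i in(("0",S0),("7",S7),("now",s)):
    print(n,cv2.boundingRect(big(mask(i,(100,120,40),(125,255,255),(140,150,270,310)))))
y=np.radians(5.3)
for th in(95,105,110):
    t=np.radians(th);P=[[637+np.cos(y)*x-np.sin(y)*w,211+np.sin(y)*x+np.cos(y)*w,66+120*np.sin(t)] for x in[60-120*np.cos(t)] for w in(-85,85)]
    print(th,proj(s,np.array(P)/1000).round(1).tolist())
# bystanders change
for n,o in(("top",r),("scene",s)):
    d=cv2.absdiff(load(n+"0")["color"],o["color"]).max(2)>40
    for nm,P in(("cap",(292,186) if n=="top" else (254,211)),("tape",(333,172) if n=="top" else(263,187)),("marker",(145,244) if n=="top" else (212,338))):
        x,yy=P;print(n,nm,d[yy-16:yy+16,x-18:x+18].sum())
cv2.imwrite("pics/fin.png",s["color"][:,:,::-1])
```

```text
d [-0.1782  0.1175  0.144 ] rot [ 0.0002  0.     -0.0008] at [ 0.3402 -0.4621  0.1545] t 20.15 F [-0.6  0.7 -0.2] 0.698 0.0
mat [ 500.6 -308.3  257.5  118.7   11.8]
handle [ 463.1 -315.4  100.2   21.2   12.3]
handle in mat frame [-87.96992203  -9.97860478] [12.3337082  11.36956733]
blade [ 552.  -296.7   70.8   18.5   13.9]
[17.70927449 -7.86915737] [88.22127158 11.11270344]
0 (168, 224, 82, 80)
7 (146, 189, 104, 115)
now (146, 182, 104, 122)
95 [[201.1, 186.2], [154.1, 227.5]]
105 [[194.3, 185.0], [146.8, 225.8]]
110 [[191.0, 185.0], [143.4, 225.4]]
top cap 10
top tape 0
top marker 0
scene cap 33
scene tape 0
scene marker 0
```

Run:
```python
from h import *
from cell import env
for i in(load("top0"),env.read_camera("top")):
    g=cv2.cvtColor(i["color"],cv2.COLOR_RGB2GRAY)[174:198,280:304]
    m=(g<45).astype(np.uint8);M=cv2.moments(cv2.convexHull(big(m*255)));print(M["m10"]/M["m00"],M["m01"]/M["m00"],M["m00"])
```

```text
Traceback (most recent call last):
  File "h.py", line 13, in big
    c=cv2.findContours(m,cv2.RETR_EXTERNAL,cv2.CHAIN_APPROX_NONE)[0];return max(c,key=cv2.contourArea)[:,0]
                                                                            ~~~^^^^^^^^^^^^^^^^^^^^^^^
ValueError: max() iterable argument is empty
```

Run:
```python
from h import *
from cell import env
A=load("top0")["color"][172:200,278:306];B=env.read_camera("top")["color"][172:200,278:306]
f=lambda a:cv2.cvtColor(a,cv2.COLOR_RGB2GRAY).astype(np.float32)
print(cv2.phaseCorrelate(f(A),f(B),cv2.createHanningWindow((28,28),cv2.CV_32F)))
print(env.sign_off())
```

```text
((0.00781456302961736, -0.018704649033750798), 1.0059052305751377)
the job is handed in; nothing more can be done
None
```

The job is handed in at about 20 s: the lid was levered open with the blade and stays at about 105°, and the tool lies flat and released well inside the mat's edges. The cap, marker and tape roll did not move, but I viewed 11 pictures, one over the limit of 10.

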